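# Clear the ledge, roll the mower wheel home and chock it

### The arm

A 6-joint arm with a two-finger parallel gripper is mounted at the origin on the work surface. World frame = base frame: x ahead of the robot, y to its left, z up, the work surface at z = 0. Lengths are in m, angles in rad, forces in N, time in s.
With the tool pointing down it reaches from about 0.275 to 0.825 m from the base axis. Payload 4.9 kg.
Tool frame: the origin (TCP) lies midway between the tips of the shut fingers; the grasp point (between the pads) lies 19 mm behind it (bot.grip_depth is the distance from the TCP to the grasp point, in m); z points along the fingers, y is the line along which they close (so a half turn about z gives the same grasp; the last joint's range is limited). The gripper opens to 85 mm and grips with 20 to 120 N. Pads are 22 mm wide; open, the fingers measure 114 mm over their backs; the gripper's body (76 mm by 85 mm) begins 54 mm behind the grasp point. The pads swing forward as they close: fully open they stand 13 mm farther back than shut.
Start: joints at [-1.372, 0.326, -0.193, 1.052, 0, 1.437], TCP at [0.18, -0.52, 0.231] pointing down, gripper open.
Joint ranges: [-2.65, 2.65], [-0.97, 1.79], [-1.3, 1.35], [-1.93, 2.1], [-1.47, 1.37], [-3.14, 3.14]. Speed limits (rad/s): [2.57, 2.57, 3.14, 3.14, 3.14, 3.14].

### API

Orientations are given as a unit quaternion [w, x, y, z].
In Python, from cell import bot gives the robot as it stands. Calls block until the motion is done:
- bot.move_pose(position, orientation): joint-space move of the TCP to a pose.
- bot.move_linear(position, speed=0.15, rotation=None, until_force=None): straight line of the TCP; rotation=None keeps the orientation; speed is the mean speed in m/s. With until_force (N) it stops when the force on the tool has changed by that much, and returns True; else False.
- bot.goto_joints(angles): joint-space move.
- bot.set_gripper(opening, grasp_force=None): opening from 0.0 (shut) to 1.0 (fully open); grasp_force is the grip in N (None keeps the last); returns when the fingers have stopped.
- bot.wait(seconds).
- bot.solve_ik(position, orientation): joint angles nearest the present ones, or None.
- bot.camera(name): name is "scene" or "top" or "wrist"; returns the picture (400x640x3 uint8, red, green, blue); there is no depth.
- bot.calibration(name): a dict with "mtx" (3x3 intrinsics, pixels), "extrinsics" (4x4, takes a point from world to camera coordinates); the wrist camera has in their place "hand_eye" (4x4, takes a point from camera to tool coordinates, whose origin is the TCP and whose axes are the flange's). Camera axes: x right, y down, z forward; pixel columns grow to the right and rows downward; lengths in m; the calibration is good to about 2 mm. A picture is of the moment at which its call begins: read the wrist's pose just before it. calibration takes no time and is no camera call.
A pose or a line that the arm cannot do raises bot.PlanningError and nothing moves.
- bot.close_job(): hands the job in; it is judged then, once.
Trained networks look in the newest picture that a camera, given by its name, has taken for a name from the list of things; names that differ only in an ending like _2 or _b are one class to them, and where a whole thing is asked for, a point or a joint stands for the part that bears it (a point fixed in the world has none). Each returns a list of dicts, best first, with "confidence" (0 to 1); they miss things now and then, are a little off and sometimes report something else, mostly with a low value. They report only what shows in the picture. A call takes as long as a camera call.
- bot.search_frame(camera, thing): "bbox" ([left, top, width, height] in pixels, round what is visible of it).
Readings, each from a call of its own:
- bot.read_clock(): time.
- bot.read_joint_positions(): joint angles.
- bot.read_joint_vel(): joint speeds.
- bot.read_joint_efforts(): joint torques, N m.
- bot.read_position(): TCP position.
- bot.read_tool_rot(): TCP orientation.
- bot.read_ft_force(): force on the tool from outside, world axes, zero at the start.
- bot.read_moment(): the same for the moment, N m.
- bot.read_gripper_width(): opening from 0.0 (shut) to 1.0 (fully open).
- bot.read_finger_force(): force on a finger pad.
Only numpy, scipy, OpenCV 4.12 (cv2) and the standard library are available. Lean on these libraries where they do the work, as an engineer would, in place of code of your own. Each camera call takes 0.05 s, during which the arm holds its last target. There are 200 camera calls.

### The job

First clear the ledge: put every loose terracotta pot into the wooden crate, standing upright, and every utensil (torch, spoon) into the flat metal tray. Then roll the mower wheel along the ledge on its tyre, without lifting it or letting it fall over, until it stands upright against the middle of the upright wooden stop block, square to it. Finally set the loose wooden chock block flat on the ledge close behind the tyre, on the side away from the stop, and leave the mug and the green padlock box alone.

Things in the scene. Friction and masses are not known exactly. Their poses are not given: they have to be found in the camera images.
- wheel_center (a point): Mower wheel standing on its tyre: black rubber tyre with a grey hub on both faces, 140 mm diameter, 46 mm wide, about 0.6 kg. The tyre tread has 36 flat lugs, so it does not roll off by itself when left or pushed slowly (under about 0.07 m/s). Point: centre of the wheel, 70 mm above the ledge; x axis along the axle (level), y and z turn with the wheel (z is up at the start). It starts standing, facing the stop to within about 20 degrees
- stop_center (a point): Fixed upright wooden stop block on the ledge, front and back alike. 100 mm wide along its x, 30 mm thick along its y, 70 mm high. Point: its centre, 35 mm above the ledge. The wheel must end against the 100 mm wide face that looks towards the place where the wheel starts; the centre of the wheel is then 85 mm from this point along the stop's y
- chock_center (a point): Loose pale wooden chock block, 55 mm (x) by 60 mm (y) by 40 mm high, 0.12 kg, lying flat. Point: its centre, 20 mm above the ledge. When its 55 mm wide side touches the tyre, its centre is 93 mm from the wheel's centre
- crate_in (a point): Fixed open wooden slatted crate for pots, outside 150 mm (x) by 220 mm (y) by 50 mm high, walls 7 mm. Point: centre of the inner floor, about 7 mm above the ledge
- tray_in (a point): Fixed flat metal tray for utensils, outside 150 mm (x) by 220 mm (y) by 22 mm high, walls 4 mm. Point: centre of the inner floor, about 4 mm above the ledge
- pot_a_center (a point): Small terracotta seedling pot, standing open side up: 66 mm diameter at the rim, 46 mm at the base, 62 mm high, wall 5 mm, 0.11 kg. Point: its centre, 31 mm above its base; z axis up. May be absent
- pot_b_center (a point): Small terracotta seedling pot, standing open side up: 66 mm diameter at the rim, 46 mm at the base, 62 mm high, wall 5 mm, 0.11 kg. Point: its centre, 31 mm above its base; z axis up. May be absent
- pot_c_center (a point): Small terracotta seedling pot, standing open side up: 66 mm diameter at the rim, 46 mm at the base, 62 mm high, wall 5 mm, 0.11 kg. Point: its centre, 31 mm above its base; z axis up. May be absent
- torch_center (a point): Black square-bodied torch with a toggle switch, lying switch up, 145 mm long: body 34 mm wide and 34 mm thick (from 5 to 39 mm up), head 44 mm square at its +x end, 0.18 kg. Point: on the body, 22 mm above its underside; x axis along its length, towards the head; can be gripped across the body here. May be absent
- spoon_center (a point): Stainless steel spoon, lying flat, about 150 mm long: handle 13 mm wide and 9 mm thick, from 80 mm behind to 30 mm ahead of this point; bowl 42 mm across, 9 mm high, centred 50 mm ahead along x. Point: on the handle, 4.5 mm above its underside; x axis along its length, towards the bowl; can be gripped across the handle here. May be absent
- mug: White ceramic mug, 80 mm diameter, 90 mm high, bystander: leave alone. Origin: centre of its underside
- lockbox: Green plastic padlock box, 55 by 85 by 55 mm, bystander: leave alone. Origin: centre of its underside

How it is judged:
On the way, in this order (a step that is already met when the one before it is completed fails the run):
1. every pot stands in the crate and every utensil lies in the tray (x of pot_a_center in the frame of crate_in between -0.06 and 0.06 m and y of pot_a_center in the frame of crate_in between -0.1 and 0.1 m and z of each of pot_a_center, pot_b_center, pot_c_center in the frame of crate_in below 0.045 m and angle between each of pot_a_center, pot_b_center, pot_c_center's own z axis and vertical below 0.3 rad and x of pot_b_center in the frame of crate_in between -0.06 and 0.06 m and y of pot_b_center in the frame of crate_in between -0.1 and 0.1 m and x of pot_c_center in the frame of crate_in between -0.06 and 0.06 m and y of pot_c_center in the frame of crate_in between -0.1 and 0.1 m and x of torch_center in the frame of tray_in between -0.07 and 0.07 m and y of torch_center in the frame of tray_in between -0.1 and 0.1 m and z of each of torch_center, spoon_center in the frame of tray_in below 0.04 m and x of spoon_center in the frame of tray_in between -0.07 and 0.07 m and y of spoon_center in the frame of tray_in between -0.1 and 0.1 m), for 0.2 s.
2. the wheel, upright, has rolled half a turn on its tyre (angle between wheel_center's own x axis and vertical between 1.37 and 1.77 rad and height (world z) of wheel_center below 0.08 m and angle between wheel_center's own z axis and vertical above 2.6 rad), for 0.1 s.
3. the wheel stands upright at the stop (angle between wheel_center's own x axis and vertical between 1.37 and 1.77 rad and height (world z) of wheel_center below 0.08 m and horizontal distance between wheel_center and stop_center below 0.115 m and x of wheel_center in the frame of stop_center between -0.04 and 0.04 m and angle between the x axis of wheel_center and the x axis of stop_center, either way round below 0.4 rad), for 0.2 s.
4. the chock block lies flat behind the tyre (horizontal distance between chock_center and wheel_center below 0.12 m and horizontal distance between chock_center and stop_center above 0.15 m and x of chock_center in the frame of stop_center between -0.05 and 0.05 m and height (world z) of chock_center below 0.027 m), for 0.2 s.
At the end, for the whole second after the job is handed in: Pots upright (0.3 rad) in the crate, utensils in the tray; wheel upright (0.2 rad), centre within 115 mm of the stop centre (85 touching), 40 mm of its middle, square to 0.4 rad; chock flat behind, within 120 mm of the wheel centre (93 touching), 50 mm of the stop's middle line; all at rest (all of step 1 and all of step 3 and all of step 4 and linear speed of each of wheel, chock, pot_a, pot_b, pot_c, torch, spoon below 0.02 m/s).
It fails at once if the wheel falls over (axle more than 0.6 rad from level) (angle between wheel_center's own x axis and vertical below 0.97 rad or angle between wheel_center's own x axis and vertical above 2.17 rad).
It fails at once if the wheel is lifted (centre more than 95 mm above the ledge) (height (world z) of wheel_center above 0.095 m).
It fails at once if the mug is moved more than 25 mm (distance of mug from where it was at the start of the episode above 0.025 m).
It fails at once if the padlock box is moved more than 25 mm (distance of lockbox from where it was at the start of the episode above 0.025 m).
Of pot_a, pot_b, pot_c, torch, spoon only 4 to 5 are there at a start; the rules pass over those that are not, and their reading is None.
At some moment in a run one of pot_a, pot_b, pot_c, torch, spoon, chock may be knocked a few centimetres aside while the robot is not near it.
It also fails if it takes over 208 s, if anything falls off the work surface, if the arm or the gripper's body presses on something with over 40 N, if the wrist force passes 120 N, or if a joint passes its speed limit or range.

## Working session

There is one attempt and no reset: what is moved stays moved. The work goes in short steps, each a Python script; the robot and the scene stay as the last script left them, time stands still between calls to the robot, and variables do not carry over. Pictures are saved under pics/ and viewed, at most 14 in all, crops included, and the job is handed in when it is done.

```bash
mkdir -p pics; ls
cat > h.py <<'E'
import numpy as np, cv2
from cell import bot
from scipy.spatial.transform import Rotation as R
def save(cam,name):
    im=bot.camera(cam); cv2.imwrite(f'pics/{name}.png',cv2.cvtColor(im,cv2.COLOR_RGB2BGR)); return im
def ray(cam,px,z):
    c=bot.calibration(cam); K=np.array(c['mtx'])
    if 'extrinsics' in c:
        T=np.linalg.inv(np.array(c['extrinsics']))
    else:
        T=np.eye(4); q=bot.read_tool_rot(); T[:3,:3]=R.from_quat([q[1],q[2],q[3],q[0]]).as_matrix(); T[:3,3]=bot.read_position(); T=T@np.array(c['hand_eye'])
    d=T[:3,:3]@np.linalg.solve(K,[px[0],px[1],1]); o=T[:3,3]
    return (o+d*(z-o[2])/d[2])
def down(yaw):
    # tool z down; tool y (closing line) at direction yaw+90deg: tool x along yaw
    r=R.from_euler('z',yaw)*R.from_euler('x',np.pi); x,y,z,w=r.as_quat(); return [w,x,y,z]
E
python3 - <<'E'
from h import *
for cam in ['top','scene']:
    save(cam,cam+'0'); c=bot.calibration(cam); print(np.linalg.inv(np.array(c['extrinsics']))[:3].round(3).tolist(), np.array(c['mtx']).round(0).tolist())
    for t in ['wheel_center','stop_center','chock_center','crate_in','tray_in','pot_a_center','torch_center','spoon_center','mug','lockbox']:
        print(cam,t,[( [int(v) for v in d['bbox']],round(d['confidence'],2)) for d in bot.search_frame(cam,t)][:5])
print(bot.read_tool_rot(),bot.read_clock())
E
```

```text
pics
[[0.012, -0.995, 0.1, 0.383], [-1.0, -0.011, 0.011, -0.012], [-0.01, -0.1, -0.995, 1.197]] [[402.0, 0.0, 318.0], [0.0, 402.0, 193.0], [0.0, 0.0, 1.0]]
top wheel_center [([166, 192, 57, 19], 0.56)]
top stop_center [([254, 203, 22, 20], 0.68)]
top chock_center [([185, 142, 24, 20], 0.97), ([329, 107, 76, 58], 0.24)]
top crate_in [([329, 106, 77, 59], 0.8), ([355, 207, 20, 22], 0.57)]
top tray_in [([229, 107, 77, 54], 0.72)]
top pot_a_center [([257, 205, 18, 17], 0.59)]
top torch_center [([324, 176, 51, 18], 0.59)]
top spoon_center [([256, 176, 52, 13], 0.74), ([190, 236, 41, 27], 0.28), ([185, 138, 27, 25], 0.23)]
top mug [([189, 234, 43, 32], 0.65)]
top lockbox [([422, 142, 29, 22], 0.86)]
[[-0.696, 0.433, -0.573, 1.101], [0.718, 0.42, -0.555, 0.575], [0.0, -0.798, -0.603, 0.698]] [[421.0, 0.0, 324.0], [0.0, 421.0, 204.0], [0.0, 0.0, 1.0]]
scene wheel_center [([418, 231, 70, 71], 0.75)]
scene stop_center [([232, 150, 34, 35], 0.8)]
scene chock_center [([393, 307, 47, 47], 0.95), ([297, 167, 24, 28], 0.39)]
scene crate_in [([184, 188, 105, 82], 0.78)]
scene tray_in [([256, 249, 122, 101], 0.75)]
scene pot_a_center [([376, 213, 24, 36], 0.84)]
scene torch_center [([271, 191, 45, 36], 0.81)]
scene spoon_center [([331, 232, 43, 37], 0.67)]
scene mug [([450, 209, 49, 47], 0.8)]
scene lockbox [([188, 167, 35, 30], 0.94)]
[5.02013683e-06 9.86186382e-01 1.65639426e-01 8.69215798e-06] 1.1
```

View pics/top0.png

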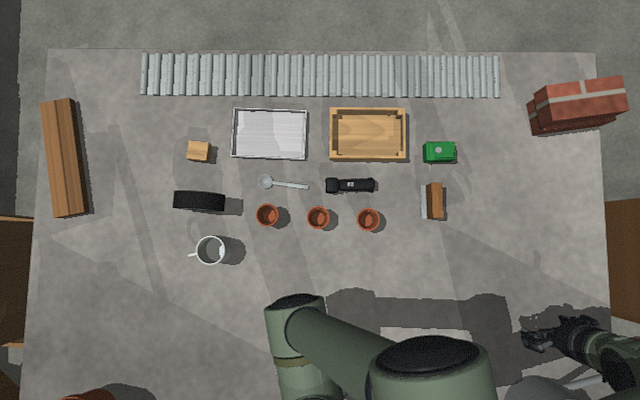

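View pics/scene0.png

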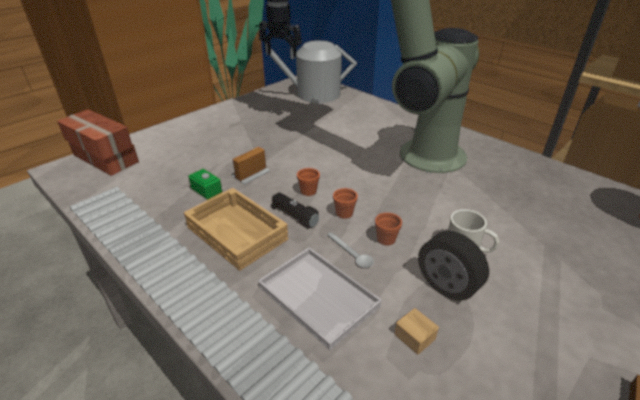

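The top view shows the wheel at (199,201), stop (432,200), chock (199,151), tray (270,134), crate (368,134), pots (267,214), (318,216), (368,219), torch (350,185, head left), spoon (285,183, bowl left), mug (210,250) and lockbox (439,151). The scene view agrees. Some network results are wrong, such as the stop reported at a pot. I'll take a closer crop.

Run:
```python
from h import *
im=cv2.imread('pics/top0.png'); 
cv2.imwrite('pics/crop0.png',cv2.resize(im[100:270,165:465],None,fx=2.6,fy=2.6,interpolation=cv2.INTER_CUBIC))
hsv=cv2.cvtColor(im,cv2.COLOR_BGR2HSV)
for n,p,z in [('tray',(270,134),.02),('crate',(368,133),.05),('lock',(439,150),.055),('stop',(434,200),.07),('torch',(350,185),.039),('spoonbowl',(266,181),.005),('spoonend',(308,186),.005),('chock',(198,150),.04),('mug',(210,250),.09),('wheel',(199,200),.1)]+[('pot',p,.062) for p in [(267,213),(318,215),(368,217)]]:
    print(n,ray('top',p,z).round(3))
```

```text
tray [0.677 0.146 0.02 ]
crate [ 0.675 -0.143  0.05 ]
lock [ 0.626 -0.346  0.055]
stop [ 0.48  -0.325  0.07 ]
torch [ 0.524 -0.092  0.039]
spoonbowl [0.537 0.157 0.005]
spoonend [0.523 0.031 0.005]
chock [0.622 0.354 0.04 ]
mug [0.334 0.293 0.09 ]
wheel [0.47  0.326 0.1  ]
pot [0.439 0.144 0.062]
pot [ 0.435 -0.     0.062]
pot [ 0.431 -0.141  0.062]
```

View pics/crop0.png

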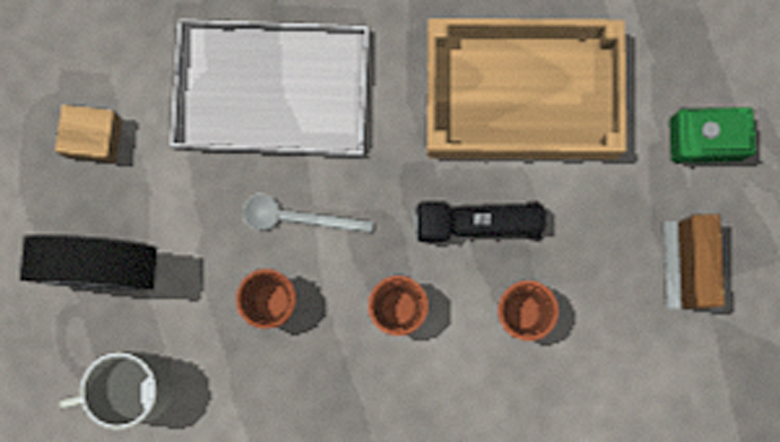

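The crop shows all five loose objects: three pots with rims at crop (266,297), (399,303) and (529,309), the torch head on the left at (435,222), and the spoon bowl at (261,212) with its end at (374,228). The stop is on the right and the wheel on the left, facing it. I'll start with the first pot.

```bash
cat >> h.py <<'E'
def crop(x,y): return (165+x/2.6-.3,100+y/2.6-.3)
def pick(x,y,z,yaw,op,F,hov=.16):
    bot.set_gripper(op); bot.move_pose([x,y,hov],down(yaw)); bot.move_linear([x,y,z],speed=.2)
    bot.set_gripper(0,F); w=bot.read_gripper_width(); bot.move_linear([x,y,hov],speed=.25); 
    print('width',round(w,3),'after',round(bot.read_gripper_width(),3),'t',bot.read_clock()); return w
def place(x,y,z,yaw,op,hov=.16):
    bot.move_pose([x,y,hov],down(yaw)); bot.move_linear([x,y,z],speed=.2); bot.set_gripper(op); bot.move_linear([x,y,hov],speed=.3)
E
python3 - <<'E'
from h import *
P=lambda x,y,z: ray('top',crop(x,y),z).round(4)
for n,a in dict(p1=(266,297,.062),p2=(399,303,.062),p3=(529,309,.062),th=(430,221,.044),tt=(540,221,.039),tg=(488,221,.039),sb=(261,212,.009),se=(374,228,.005),cr1=(427,20,.05),cr2=(626,20,.05),cr3=(630,155,.05),cr4=(430,155,.05),tr1=(178,21,.022),tr2=(369,27,.022),tr3=(365,156,.022),tr4=(172,148,.022),s1=(680,217,.07),s2=(718,214,.07),s3=(724,304,.07),s4=(685,308,.07)).items(): print(n,P(*a))
p=P(266,297,.062)
print(pick(p[0],p[1],.025,np.pi,1.0,25,hov=.18))
c=np.mean([P(*a) for a in [(427,20,.05),(626,20,.05),(630,155,.05),(430,155,.05)]],0); print('crate',c)
place(c[0],c[1]+.067,.036,np.pi/2,1.0,hov=.18)
save('top','top1');print(bot.read_clock())
E
```

```text
p1 [0.4361 0.1437 0.062 ]
p2 [ 0.4313 -0.0009  0.062 ]
p3 [ 0.4264 -0.1417  0.062 ]
th [ 0.5234 -0.034   0.044 ]
tt [ 0.5253 -0.1565  0.039 ]
tg [ 0.5247 -0.0987  0.039 ]
sb [0.5359 0.1591 0.009 ]
se [0.5193 0.0294 0.005 ]
cr1 [ 0.7505 -0.0284  0.05  ]
cr2 [ 0.7525 -0.252   0.05  ]
cr3 [ 0.5988 -0.255   0.05  ]
cr4 [ 0.5965 -0.0332  0.05  ]
tr1 [0.7557 0.259  0.022 ]
tr2 [0.7506 0.038  0.022 ]
tr3 [0.5998 0.0403 0.022 ]
tr4 [0.6067 0.2609 0.022 ]
s1 [ 0.5276 -0.3041  0.07  ]
s2 [ 0.5313 -0.3451  0.07  ]
s3 [ 0.434  -0.3498  0.07  ]
s4 [ 0.4292 -0.308   0.07  ]
width 0.756 after 0.753 t 5.875
0.755524579354222
crate [ 0.674575 -0.14215   0.05    ]
9.0
```

View pics/top1.png

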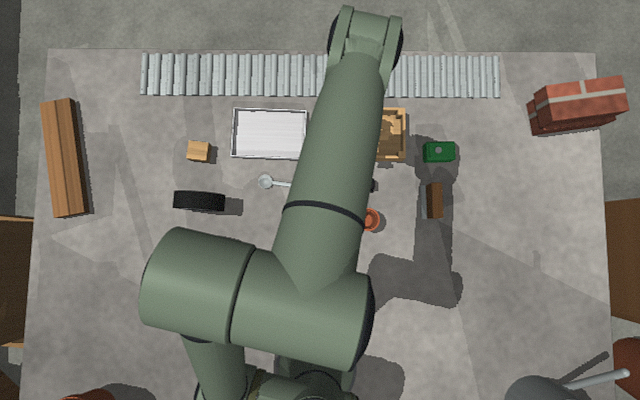

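The arm hides the pots in this view, but the grip width of 0.755 matches 64–66 mm, so the pick was good. I'll do the remaining items next, checking the width on each one.

Run:
```python
from h import *
def go(w,lo,hi):
    if not lo<w<hi: print('BAD'); raise SystemExit
c=[.6746,-.1422]
go(pick(.4313,-.0009,.025,np.pi,1.0,25,hov=.18),.7,.8); place(c[0],c[1],.036,np.pi/2,1.0,hov=.18)
go(pick(.4264,-.1417,.025,np.pi,1.0,25,hov=.18),.7,.8); place(c[0],c[1]-.067,.036,np.pi/2,1.0,hov=.18)
go(pick(.5243,-.0987,.012,np.pi/2,.75,40),.3,.5); place(.708,.143,.019,np.pi/2,.6)
go(pick(.5295,.109,.003,1.444,.5,40),.05,.3); place(.643,.149,.010,np.pi/2,.35)
bot.goto_joints([-1.372,.326,-.193,1.052,0,1.437])
im=save('top','top2')
cv2.imwrite('pics/crop2.png',cv2.resize(cv2.imread('pics/top2.png')[100:270,165:465],None,fx=2.6,fy=2.6,interpolation=cv2.INTER_CUBIC)); print(bot.read_clock())
```

```text
width 0.751 after 0.749 t 12.625
width 0.752 after 0.752 t 19.5583
width 0.395 after 0.388 t 26.0167
width 0.134 after 0.136 t 32.0583
37.4
```

View pics/crop2.png

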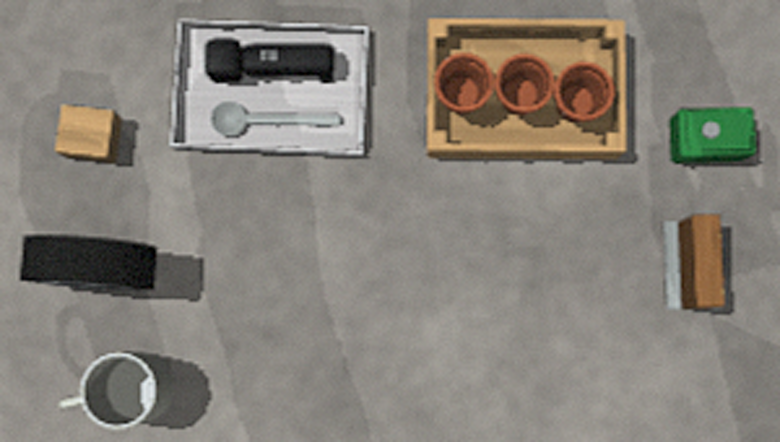

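All three pots stand in the crate, and the torch and spoon lie in the tray. The wheel at crop (88,262), chock (88,132) and stop (703,262) haven't moved. Next is a closer look at the wheel with the wrist camera.

Run:
```python
from h import *
P=lambda x,y,z: ray('top',crop(x,y),z).round(4)
print('far top edge',P(88,236.5,.14),'L',P(22,257,.075),'R',P(155,267,.065))
print(np.array(bot.calibration('wrist')['hand_eye']).round(3).tolist())
bot.set_gripper(.8)
bot.move_pose([.46,.33,.30],down(np.pi/2)); save('wrist','w1'); 
for p in [(100,100),(320,200),(540,300)]: print(p,ray('wrist',p,.14).round(4),ray('wrist',p,.0).round(4))
print(bot.read_clock())
```

```text
far top edge [0.4919 0.3161 0.14  ] L [0.4755 0.4069 0.075 ] R [0.4671 0.265  0.065 ]
[[-0.0, -0.947, -0.321, 0.083], [1.0, 0.0, -0.001, 0.0], [0.001, -0.321, 0.947, -0.143], [0.0, 0.0, 0.0, 1.0]]
(100, 100) [0.2582 0.405  0.14  ] [0.1646 0.4018 0.    ]
(320, 200) [0.4577 0.3088 0.14  ] [0.4564 0.2611 0.    ]
(540, 300) [0.7045 0.1898 0.14  ] [0.8171 0.0872 0.    ]
41.05
```

View pics/w1.png

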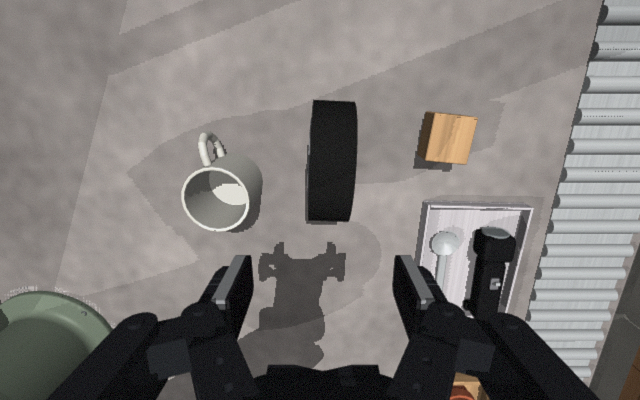

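The wrist view shows the wheel tread from (333,101) to (330,220), with mid-tread edges at about x=311 and 357. Its heading is nearly along y. The chock is at (450,137) and the mug at (216,195), which leaves enough side clearance.

Run:
```python
from h import *
for n,p,z in [('c',(334,155),.14),('l',(311,155),.14),('r',(357,155),.14),('e1',(333,101),.07),('e2',(330,220),.1),('tl',(313,101),.07),('tr',(353,101),.07),('bl',(308,219),.1),('br',(351,221),.1),('chock tl',(433,111),.04),('chock tr',(476,115),.04),('chock br',(467,164),.04),('chock bl',(426,158),.04)]:
    print(n,ray('wrist',p,z).round(4))
```

```text
c [0.4713 0.3544 0.14  ]
l [0.4493 0.3544 0.14  ]
r [0.4934 0.3543 0.14  ]
e1 [0.472 0.402 0.07 ]
e2 [0.4688 0.2706 0.1   ]
tl [0.4497 0.402  0.07  ]
tr [0.4944 0.402  0.07  ]
bl [0.4433 0.2719 0.1   ]
br [0.4933 0.2693 0.1   ]
chock tl [0.5952 0.3894 0.04  ]
chock tr [0.6484 0.3846 0.04  ]
chock br [0.6461 0.3235 0.04  ]
chock bl [0.5926 0.3313 0.04  ]
```

```bash
cat >> h.py <<'E'
def tilt(yaw,a):
    r=R.from_euler('z',yaw-np.pi/2)*R.from_euler('x',-a)*R.from_euler('z',np.pi/2)*R.from_euler('x',np.pi); x,y,z,w=r.as_quat(); return [w,x,y,z]
def align(x,y,yaw0,yaw1,x1=None):
    "grip wheel from above, turn to yaw1, release"
    bot.set_gripper(.8); bot.move_pose([x,y,.21],down(yaw0)); bot.move_linear([x,y,.092],speed=.15)
    bot.set_gripper(0,20); print('w',bot.read_gripper_width(),bot.read_ft_force())
    bot.move_linear([x if x1 is None else x1,y,.092],speed=.05,rotation=down(yaw1)); bot.set_gripper(.8); bot.move_linear([x,y,.21],speed=.2)
E
python3 - <<'E'
from h import *
y=np.pi/2
align(.4705,.334,y-.02,y+.012)
bot.set_gripper(.15); q=tilt(y+.012,np.radians(20))
bot.move_pose([.470,.47,.20],q); bot.move_linear([.470,.47,.024],speed=.15)
print(bot.move_linear([.4705,.415,.024],speed=.06,until_force=15))
print(bot.move_linear([.472,.29,.024],speed=.035,until_force=15),bot.read_position(),bot.read_ft_force(),bot.read_clock())
a=save('top','top3');b=save('scene','scene3')
cv2.imwrite('pics/c3.png',cv2.cvtColor(np.hstack([cv2.resize(a[130:290,130:330],(400,320)),cv2.resize(b[160:340,300:525],(400,320))]),cv2.COLOR_RGB2BGR))
E
```

```text
w 0.5372138000805142 [-1.92571596 -0.27741861  6.26654783]
False
False [0.47202247 0.29006964 0.0240141 ] [0.48379164 0.29630013 0.80491334] 51.6333
```

View pics/c3.png

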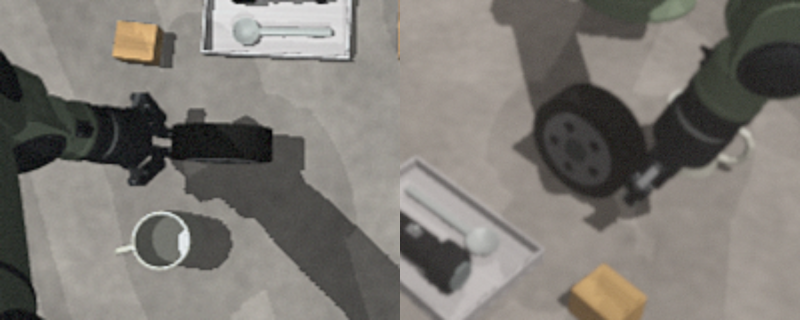

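The wheel is upright and square in front of the fingers, spanning x=172–272 in the left panel, and has rolled about 0.11 m. I'll keep pushing.

Run:
```python
from h import *
print(bot.move_linear([.475,.03,.024],speed=.04,until_force=15),bot.read_position(),bot.read_clock())
a=save('top','top4');b=save('scene','scene4')
cv2.imwrite('pics/c4.png',cv2.cvtColor(np.hstack([cv2.resize(a[140:270,215:345],(480,480),interpolation=cv2.INTER_CUBIC),cv2.resize(b[140:300,260:360],(300,480))]),cv2.COLOR_RGB2BGR))
```

```text
False [0.47502531 0.03002052 0.02400199] 58.3833
```

View pics/c4.png

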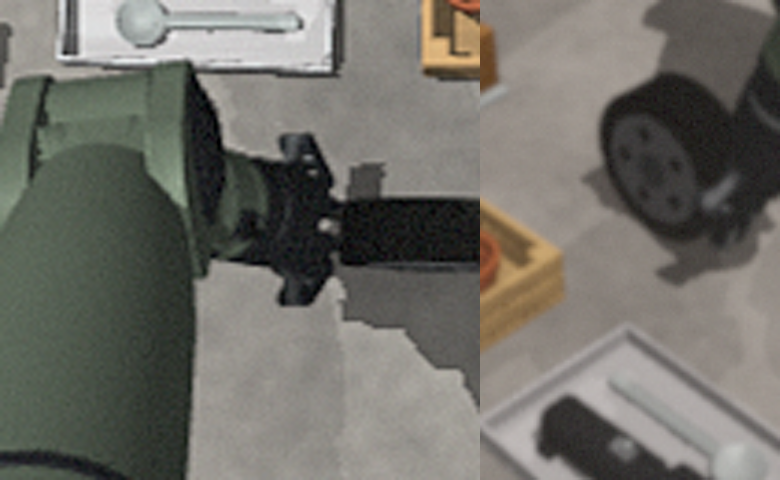

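The wheel is still upright and centred ahead of the fingers, spanning y≈198–265 in the left panel. I'll push on to the stop.

Run:
```python
from h import *
print(bot.move_linear([.477,-.14,.024],speed=.04,until_force=12),bot.read_position())
print(bot.move_linear([.478,-.20,.024],speed=.02,until_force=5),bot.read_position(),bot.read_ft_force(),bot.read_clock())
a=save('top','top5');b=save('scene','scene5')
cv2.imwrite('pics/c5.png',cv2.cvtColor(np.hstack([cv2.resize(a[150:260,340:470],(567,480),interpolation=cv2.INTER_CUBIC),cv2.resize(b[110:250,220:290],(233,466))[:, :].copy() if 0 else cv2.resize(b[110:250,215:283],(233,480))]),cv2.COLOR_RGB2BGR))
```

```text
False [ 0.4769967  -0.13993517  0.02397422]
True [ 0.47726836 -0.18110029  0.02341792] [0.44925412 0.0233713  0.70694304] 64.8
```

View pics/c5.png

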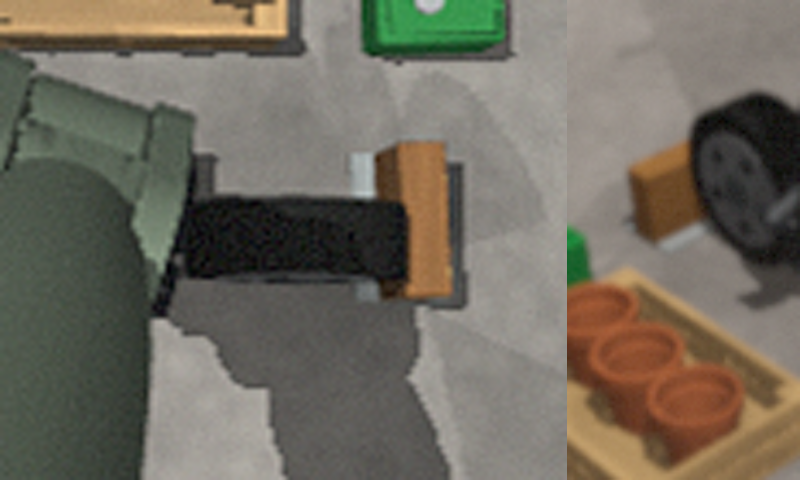

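The wheel stands upright against the stop: tread x=190–407, y≈195–280, and the stop's top face spans y=142–297. That puts the offset from the middle at under about 1 cm, and the axle is square. Next I'll back off and re-measure the chock.

Run:
```python
from h import *
p=bot.read_position(); q=bot.read_tool_rot()
bot.move_linear([p[0],p[1]+.06,.024],speed=.08); bot.move_linear([p[0],p[1]+.10,.2],speed=.25)
bot.set_gripper(1.0)
bot.move_pose([.61,.33,.30],down(np.pi/2)); im=save('wrist','w2'); print(bot.search_frame('wrist','chock_center')[:2])
cv2.imwrite('pics/cw2.png',cv2.cvtColor(cv2.resize(im[60:240,220:460],(720,540)),cv2.COLOR_RGB2BGR))
hsv=cv2.cvtColor(im,cv2.COLOR_RGB2HSV)
for b in [(0,180),(180,256)]: pass
print(hsv[130,[300,310,320,330,340]].tolist(),bot.read_clock())
a=save('top','top6')
```

```text
[{'bbox': [310.2, 109.2, 46.0, 56.1], 'confidence': 0.78}]
[[4, 15, 133], [8, 30, 103], [16, 109, 205], [15, 107, 178], [15, 107, 200]] 69.0833
```

View pics/cw2.png

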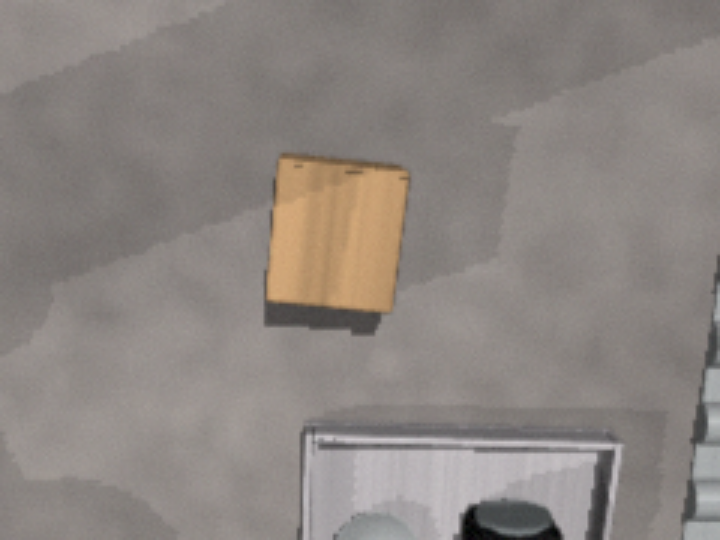

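View pics/top6.png

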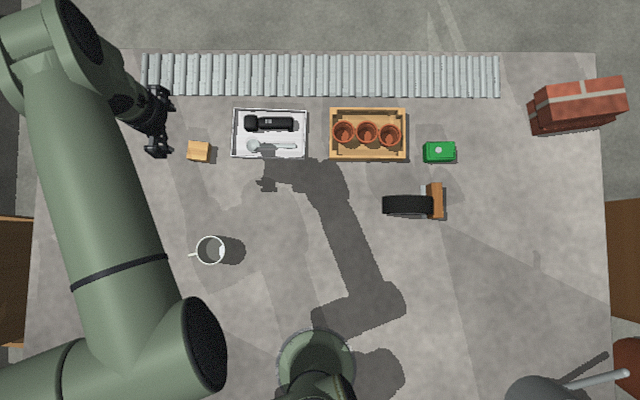

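The wheel still stands at the stop (382–433, 205 in the top view), and the pots and utensils are in place. The chock's top corners in the wrist crop are (278,163), (409,178), (392,312) and (267,300). I'll pick it with the tool tilted so the gripper body clears the tyre.

Run:
```python
from h import *
c=np.array([ray('wrist',(220+x/3-.3,60+y/3-.3),.04) for x,y in [(278,163),(409,178),(392,312),(267,300)]])
m=c.mean(0); d=(c[0]+c[1]-c[2]-c[3])[:2]; yaw=np.arctan2(d[1],d[0]); print(c.round(3).tolist(),m,yaw, np.linalg.norm(c[0]-c[1]),np.linalg.norm(c[1]-c[2]))
assert abs(m[0]-.62)<.06 and abs(m[1]-.357)<.06
t=np.radians(25)
def tcp(cx,cy,yaw,gz):
    f=np.array([np.cos(yaw),np.sin(yaw)])   # along +y-ish, away from the tyre
    g=np.array([cx,cy])+.008*f-.019*np.sin(t)*f
    return [*g, gz-.019*np.cos(t)]
q=tilt(yaw,t); P=tcp(m[0],m[1],yaw,.024)
bot.move_pose([P[0],P[1],.16],q); bot.move_linear(P,speed=.15); bot.set_gripper(0,30); print(bot.read_gripper_width())
bot.move_linear([P[0],P[1],.2],speed=.2)
y2=np.pi/2+.03; q=tilt(y2,t); 
P=tcp(.474,-.2507+.093+.007,y2,.026)
bot.move_pose([P[0],P[1]+.03,.2],q); bot.move_linear([P[0],P[1]+.01,.06],speed=.15); print(bot.read_ft_force(),bot.read_gripper_width())
print(bot.move_linear(P,speed=.06,until_force=8),bot.read_position(),P)
bot.set_gripper(.85); bot.move_linear([P[0],P[1]+.04,.1],speed=.15); bot.move_linear([P[0],P[1]+.10,.25],speed=.25)
bot.goto_joints([0.9,.326,-.193,1.052,0,1.437])
a=save('top','top7');b=save('scene','scene7'); print(bot.read_clock())
cv2.imwrite('pics/c7.png',cv2.cvtColor(np.hstack([cv2.resize(a[95:260,220:470],(545,360),interpolation=cv2.INTER_CUBIC),cv2.resize(b[120:270,185:290],(252,360))]),cv2.COLOR_RGB2BGR))
```

```text
[[0.598, 0.385, 0.04], [0.651, 0.379, 0.04], [0.646, 0.324, 0.04], [0.592, 0.329, 0.04]] [0.62165861 0.35433755 0.04      ] 1.474550385138027 0.054005599642192835 0.056173213650037676
0.6394743672204102
[ 1.41167671  0.60265982 -0.97320487] 0.6355828118325595
False [ 0.47429686 -0.15077331  0.00902171] [np.float64(0.4740008922753368), np.float64(-0.1507297335879393), np.float64(0.008780152046303651)]
80.3833
```

View pics/c7.png

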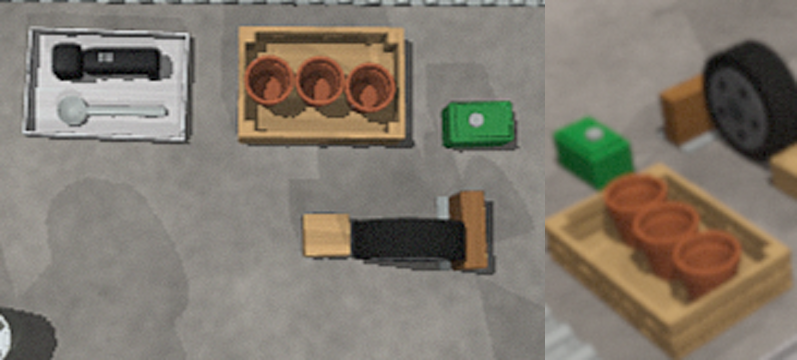

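The chock lies flat right behind the tyre (crop x 303–350), centred on it and on the stop. The wheel touches the stop and everything else is in place. I'll do a quick numeric check and then hand in.

Run:
```python
from h import *
f=lambda x,y,z: ray('top',(220+x/2.18-.3,95+y/2.18-.3),z)
ch=f(327,235,.04); s=f(468,231,.07); wr=f(351,240,.075); print(ch,s,wr)
w=np.array([.474,-.2507]); print('chock-wheel',np.linalg.norm(ch[:2]-w),'chock-stop',np.linalg.norm(ch[:2]-s[:2]),'wheel-stop',np.linalg.norm(w-s[:2]))
if np.linalg.norm(ch[:2]-w)<.112 and np.linalg.norm(ch[:2]-s[:2])>.155: bot.wait(.5); print(bot.close_job())
```

```text
[ 0.47348072 -0.14861451  0.04      ] [ 0.47838353 -0.32608332  0.07      ] [ 0.46469312 -0.17516836  0.075     ]
chock-wheel 0.10208681348135532 chock-stop 0.17753652437042342 wheel-stop 0.07551066475649137
the job is handed in; nothing more can be done
None
```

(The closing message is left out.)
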